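# Hang the peg basket on the side-opening hook

## Task

Pick up the peg basket by the top rung of its handle and hang it up on the stand: take the round bar of the handle sideways in through the hook's side mouth, under the upper jaw, then lower it gently down to the bottom of the throat and let go, so that the basket hangs free, level and still. The hook's height on its post was set by hand, so feel for it: do not force, ram or drop the basket on the hook, keep the basket upright, and leave the other things on the shelf alone.

Things in the scene. Friction and masses are not known exactly. Their poses are not given: they have to be found in the camera images.
- basket: lime green rigid peg basket, flap shut, loose; box 140 (x) x 110 (y) x 69 mm tall, 0.2 to 0.42 kg; origin at the centre of its underside, z up. Over its middle a two-rung handle: uprights (8 x 13 mm) at x = +-32 mm, 232 mm tall, joined by a flat-sided top rung to grip and, 64 mm below it, a round bar to hang by; both run along x at y = 0.
- grip_rung (a point): centre of the handle's top rung, 224 mm above the basket's underside; the rung is 56 mm long between the uprights (x), 14 mm thick (y), 16 mm tall; axes as the basket
- hang_bar (a point): centre of the handle's round hanging bar, 10 mm diameter, 56 mm long between the uprights (x), 160 mm above the basket's underside; axes as the basket
- stand: fixed hook stand: base plate 110 (x) x 195 (y) x 12 mm, square 20 mm post at y = +100 mm, 275 mm tall. A rigid steel hook, 20 mm wide in x, centred on x = 0, reaches from the post towards -y. Origin on the shelf below the middle of the hook's throat, z up; mouth faces -y. The whole hook is clamped by hand up to 18 mm higher or lower than the heights given; the shift is not measured: feel for it.
- lower_jaw (a point): tip of the lower jaw's flat top at the hook's middle setting (true height up to 18 mm off): stand y = -50, z = 216 mm. The jaw runs level from here to y = -8 mm, where the throat drops; 16 mm thick. It juts out 26 mm farther than the upper jaw.
- upper_jaw (a point): tip of the upper jaw's underside at the middle setting (same shift as the lower jaw): stand y = -24, z = 229.5 mm, so the mouth is 13.5 mm high for the 10 mm bar. The jaw runs to the back wall; its top is 10.5 mm higher.
- throat (a point): middle of the throat's floor at the middle setting (same shift): stand y = 0, z = 200 mm, 16 mm below the lower jaw's top. The throat is 16 mm wide, y = -8 to the back wall at +8; a bar lying in it has its centre 5 mm above the floor. Underside of the hook 10 mm below the floor.
- spray: closed white spray bottle, 64 mm across, 175 mm tall with its trigger head; a bystander, loose; origin at the centre of its underside
- canister: tin canister with lid, 88 mm across, 125 mm tall; a bystander, loose; origin at the centre of its underside
- mug: white mug, 80 mm across, 90 mm tall, with a bamboo brush standing in it, about 170 mm tall in all; handle at +y; a bystander, loose; origin at the centre of its underside
- tin: small flat tin, 50 mm across, 30 mm tall; a bystander, loose; origin at the centre of its underside
- scrub: wooden scrubbing brush lying along its x, 100 x 42 x 36 mm; a bystander, loose; origin at the centre of its underside
- jar: glass jar, 68 mm across, 85 mm tall; a bystander, loose; origin at the centre of its underside
Not all that is in view belongs to the job. Several things look just like the basket: the one meant starts farthest to the robot's right.

How it is judged:
By the outcome, as a careful person would: the job done as asked, in the order asked, and still so for the second after the job is handed in, with the robot touching nothing.
It also fails if it takes over 64 s, if anything falls off the work surface, if the arm or the gripper's body presses on something with over 40 N, if the wrist force passes 120 N, or if a joint passes its speed limit or range.

## Robot

A 7-joint arm with a two-finger parallel gripper is mounted at the origin on the work surface. World frame = base frame: x ahead of the robot, y to its left, z up, the work surface at z = 0. Lengths are in m, angles in rad, forces in N, time in s.
With the tool pointing down it reaches from about 0.4 to 0.85 m from the base axis. Payload 4.5 kg.
Tool frame: the origin (TCP) lies at the very end of the fingers, on their centre line; the grasp point (between the pads) lies 19 mm behind it; z points along the fingers, y is the direction in which the jaws open and shut (so a half turn about z gives the same grasp; the last joint's range is limited). The gripper opens to 85 mm and grips with 20 to 120 N. Pads are 22 mm wide; open, the fingers measure 114 mm over their backs; the gripper's body (76 mm by 85 mm) begins 54 mm behind the grasp point. The pads swing forward as they close: fully open they stand 13 mm farther back than shut.
Start: joints at [1.204, 0.689, -0.195, 1.565, 0.157, 0.902, -0.215], TCP at [0.244, -0.575, 0.231] pointing down, gripper open.
Joint ranges: [-3.01, 3.01], [-0.46, 2.08], [-1.47, 1.51], [0.13, 2.56], [-1, 4.14], [0.04, 2.09], [-2.66, 2.66]. Speed limits (rad/s): [2.57, 2.57, 3.14, 3.14, 3.14, 3.14, 3.14].

## Interface

Orientations are given as a rotation vector (axis times angle).
In Python, from rig import status, read_camera, workorder, models gives the robot as it stands.
- The arm moves only by the tool apply_moves, never from a script. Its argument "moves" is a list that holds one entry, the list of rows, each a list of 7 numbers: the shift along the tool's x, y, z in mm, then the turn, a rotation vector about the tool's x, y, z in degrees, then the finger opening in mm, from 0 to 85.4. In form: [[[tx, ty, tz, ax, ay, az, jaw], ...]]. A call has 1 to 5 rows; each row is the pose to reach, as a shift and turn from the pose commanded when the call began, along the tool's axes at that moment; what a row does not reach only later rows make up. A row lasts 1/12 s, in which the tool goes at most 41.7 mm and 7.16 degrees, less where a joint would pass 70% of its speed; a pose out of reach is approached as far as the arm can. A call with a gripper value outside its range is refused whole. The fingers move at their own pace and stop on an object; "force" is the grip in N (left out, the last holds). Time passes only in rows, so rows that repeat a pose let the fingers close. It gives the time, the measured TCP pose, the force and the opening at its end, in the units of the state.
- status.observe(): the state, without advancing time (a new reading comes with each control period).
- read_camera(name): name is "scene" or "top" or "wrist"; returns a dict with "img" (480x640x3 uint8, red, green, blue), "depth" (480x640 float32, m along the optical axis (not along the pixel's ray), 0 where there is no reading), "fx", "fy", "cx", "cy" (pixels), "origin" and "rotation" of the camera in the world; the wrist camera has in their place "mount" (4x4, takes a point from camera to tool coordinates, whose origin is the TCP and whose axes are the flange's). Camera axes: x right, y up, looking along -z (the intrinsics and any distortion apply to the point x, -y, -z); pixel columns grow to the right and rows downward; lengths in m; the calibration is good to about 2 mm. A picture is of the moment at which its call begins: read the wrist's pose just before it.
- workorder.sign_off(): hands the job in, once; it reports no verdict.
Trained networks look in a picture, given as the dict that the camera call returned (one of the last four; its "shot" number tells which), for a name from the list of things; names that differ only in an ending like _2 or _b are one class to them, and where a whole thing is asked for, a point or a joint stands for the part that bears it (a point fixed in the world has none). Each returns a list of dicts, best first, with "score" (0 to 1); they miss things now and then, are a little off and sometimes report something else, mostly with a low value. They report only what shows in the picture. A call takes as long as a camera call. They do not tell look-alikes from the thing itself.
- models.search_frame(picture, name): "bbox" ([left, top, right, bottom] in pixels, round what is visible of it).
- models.masks_of(picture, name): "pixels" (480x640 bool, what is visible of it) and "bbox" ([left, top, right, bottom] in pixels, round what is visible of it).
The state is a dict: "time_s": time; "joint_positions": joint angles; "qd": joint speeds; "tau": joint torques, N m; "tcp_pos": TCP position; "eef_rot": TCP orientation; "wrist_force": force on the tool from outside, world axes, zero at the start; "wrist_torque": the same for the moment, N m; "finger_gap": finger opening in m.
Only numpy, scipy, OpenCV 4.12 (cv2) and the standard library are available. Lean on these libraries where they do the work, as an engineer would, in place of code of your own. Each camera call takes 0.05 s, during which the arm holds its last target.

## Working session

There is one attempt and no reset: what is moved stays moved. The work goes in short steps, Python scripts to look and compute and a tool call to move; the robot and the scene stay as the last step left them, time stands still between calls to the robot, and variables do not carry over. Pictures are saved under pics/ and viewed, and the job is handed in when it is done.

Besides the shell and the picture viewer there is one more tool, called as name(argument=value, ...) on one line, values as JSON. apply_moves: Moves the arm, as the interface text tells. Its arguments: {"type":"object","properties":{"moves":{"type":"array","items":{"type":"array","items":{"type":"array","items":{"type":"number"}}}},"force":{"type":"number"}},"required":["moves"]}

```bash
mkdir -p pics; ls; cat > h.py <<'E'
import numpy as np, cv2
from rig import status, read_camera, workorder, models
from scipy.spatial.transform import Rotation as R
def save(p,name): cv2.imwrite('pics/'+name,cv2.cvtColor(p['img'],cv2.COLOR_RGB2BGR))
def pts(p,mask=None,pose=None):
    d=p['depth']; v,u=np.nonzero((d>0)&(mask if mask is not None else True))
    z=d[v,u]; c=np.stack([(u-p['cx'])/p['fx']*z,-(v-p['cy'])/p['fy']*z,-z],1)
    if 'mount' in p:
        M=np.array(p['mount']); c=c@M[:3,:3].T+M[:3,3]
        s=pose; return c@R.from_rotvec(s['eef_rot']).as_matrix().T+np.array(s['tcp_pos']),u,v
    return c@np.array(p['rotation']).T+np.array(p['origin']),u,v
E
python3 - <<'E'
from h import *
s=status.observe();print(s)
for n in('scene','top','wrist'):
    p=read_camera(n);save(p,n+'0.png');print(n,{k:v for k,v in p.items() if k not in('img','depth')})
    for t in('basket','stand'):
        for m in models.masks_of(p,t):
            P,u,v=pts(p,m['pixels'],s); print(n,t,round(m['score'],2),m['bbox'],len(P),np.median(P,0).round(3),P.min(0).round(3),P.max(0).round(3))
E
```

```text
pics
{'time_s': 0.0, 'joint_positions': array([ 1.20379622,  0.69001558, -0.19449316,  1.56640198,  0.15728603,
        0.90246889, -0.21511355]), 'qd': array([-0.00087903,  0.00044699, -0.00109798,  0.00050905,  0.00075351,
        0.00091796, -0.00139123]), 'tau': array([-3.08825056e-04, -5.39607632e+01, -1.26648109e+00, -1.58541709e+01,
        9.15475306e-03,  9.50606569e-03, -2.02713613e-05]), 'tcp_pos': array([ 0.2435299 , -0.57487001,  0.23044835]), 'eef_rot': array([-3.07690526e+00, -6.25086470e-01,  8.02562033e-04]), 'wrist_force': array([-0.45000892, -0.23310452, -0.52563693]), 'wrist_torque': array([ 0.04077233, -0.01438474, -0.00807152]), 'finger_gap': 0.08524399486470309}
scene {'fx': 513.1477759548446, 'fy': 513.1477759548446, 'cx': 324.72549834317863, 'cy': 237.69756688786464, 'origin': array([1.04176409, 0.66668455, 0.73914987]), 'rotation': array([0.37576603, 1.23205437, 2.28344368]), 'shot': 1}Traceback (most recent call last):
  File "<stdin>", line 7, in <module>
  File "h.py", line 11, in pts
    return c@np.array(p['rotation']).T+np.array(p['origin']),u,v
           ~~~~~~~~~~~~~~~~~~~~~~~~~~~^~~~~~~~~~~~~~~~~~~~~~
ValueError: operands could not be broadcast together with shapes (5727,) (3,)
```

Rotation is a rotation vector.

```bash
sed -i "s/return c@np.array(p\['rotation'\]).T/return c@R.from_rotvec(p['rotation']).as_matrix().T/" h.py
python3 - <<'E'
from h import *
for n in('scene','top','wrist'):
    s=status.observe()
    p=read_camera(n);save(p,n+'0.png');print(n,{k:v for k,v in p.items() if k not in('img','depth')})
    for t in('basket','stand'):
        for m in models.masks_of(p,t):
            P,u,v=pts(p,m['pixels'],s); print(n,t,round(m['score'],2),m['bbox'],len(P),np.median(P,0).round(3),P.min(0).round(3),P.max(0).round(3))
E
```

```text
scene {'fx': 513.1477759548446, 'fy': 513.1477759548446, 'cx': 324.72549834317863, 'cy': 237.69756688786464, 'origin': array([1.04176409, 0.66668455, 0.73914987]), 'rotation': array([0.37576603, 1.23205437, 2.28344368]), 'shot': 2}
scene basket 0.81 [286.3, 149.0, 351.9, 251.6] 3303 [ 0.437 -0.273  0.066] [ 0.094 -0.74  -0.002] [ 0.5   -0.225  0.235]
scene basket 0.81 [476.5, 221.6, 567.1, 343.3] 6124 [0.267 0.23  0.061] [-0.154  0.021 -0.003] [0.348 0.304 0.235]
scene stand 0.58 [369.5, 220.2, 485.0, 370.8] 6643 [0.447 0.165 0.014] [ 0.11  -0.203 -0.002] [0.51  0.237 0.277]
scene stand 0.33 [369.3, 259.9, 413.8, 292.8] 918 [ 0.401 -0.021  0.033] [ 0.307 -0.091 -0.002] [ 0.443 -0.005  0.041]
top {'fx': 525.6765939449572, 'fy': 525.6765939449572, 'cx': 317.80712730158365, 'cy': 231.81184366798803, 'origin': array([ 0.25705563, -0.1006991 ,  1.5433798 ]), 'rotation': array([ 0.15566591, -0.1640227 , -1.60224765]), 'shot': 3}
top basket 0.86 [356.9, 251.4, 406.6, 308.5] 2042 [ 0.419 -0.281  0.068] [ 0.349 -0.362 -0.003] [ 0.51  -0.225  0.239]
top basket 0.83 [169.3, 310.9, 234.8, 377.0] 2368 [0.259 0.215 0.069] [ 0.169  0.14  -0.005] [0.352 0.322 0.238]
top stand 0.88 [178.6, 255.2, 268.5, 299.4] 2728 [0.438 0.135 0.015] [ 0.384  0.035 -0.004] [0.509 0.288 0.281]
top stand 0.21 [168.4, 146.5, 207.4, 197.3] 1112 [0.746 0.261 0.062] [ 0.697  0.216 -0.01 ] [0.853 0.328 0.176]
wrist {'fx': 349.8221071457317, 'fy': 349.8221071457317, 'cx': 311.1506002591524, 'cy': 239.56589434985614, 'mount': array([[-1.43009462e-04,  9.65912230e-01,  2.58869742e-01,
         6.52845909e-02],
       [ 9.99999931e-01,  2.26881352e-04, -2.94117113e-04,
        -8.73099427e-04],
       [-3.42824033e-04,  2.58869682e-01, -9.65912196e-01,
        -1.41247167e-01],
       [ 0.00000000e+00,  0.00000000e+00,  0.00000000e+00,
         1.00000000e+00]]), 'shot': 4}
```

View pics/scene0.png

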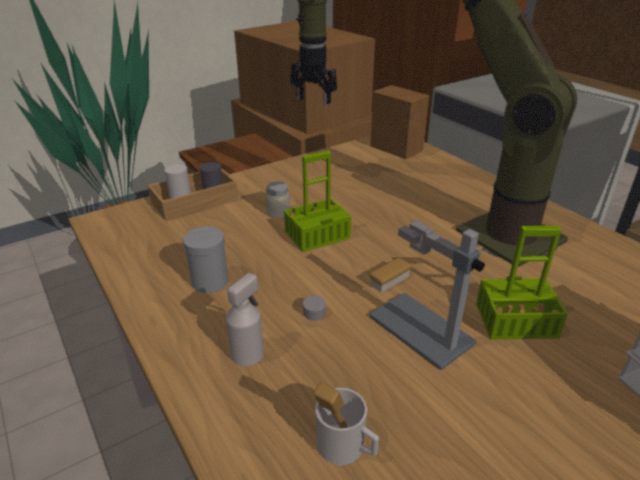

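View pics/top0.png

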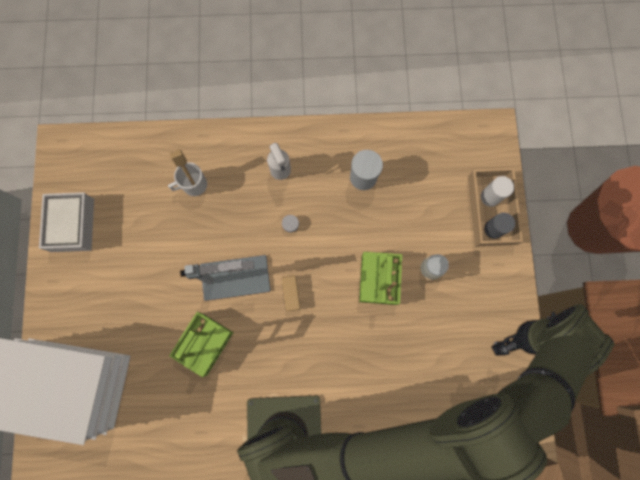

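View pics/wrist0.png

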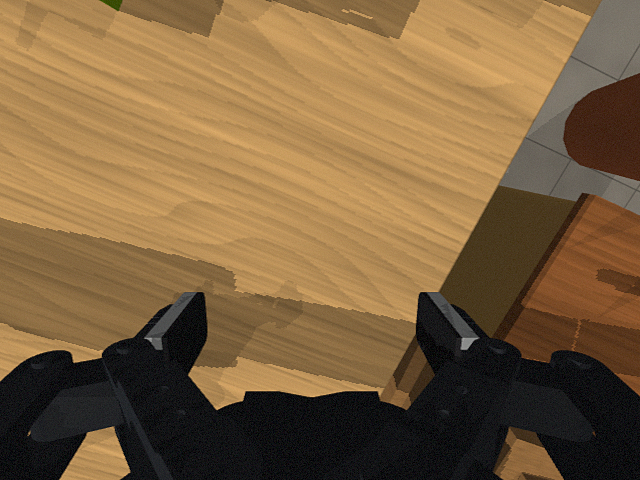

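The lime basket at about (380,278) in the top view, (0.42,-0.28) in the world, is the rightmost. The stand is at (235,275), its post on the left (+y) and its mouth facing the robot's right. Next I'll fit the poses.

```bash

python3 - <<'E'
from h import *
from scipy.optimize import least_squares
for n in('top','scene'):
    p=read_camera(n)
    P,u,v=pts(p)
    c=p['img'][v,u].astype(int)
    np.savez(n+'_pc.npz',P=P,c=c)
    green=(c[:,1]>c[:,0]*1.15)&(c[:,1]>c[:,2]*2)
    b=green&(P[:,0]>.3)&(P[:,0]<.56)&(P[:,1]>-.4)&(P[:,1]<-.15)
    B=P[b]
    print(n,'basket',len(B))
    for lo,hi in((.1,.145),(.145,.175),(.18,.205),(.212,.25),(.055,.075),(.01,.05)):
        Q=B[(B[:,2]>lo)&(B[:,2]<hi)]
        if len(Q)<5: continue
        q=Q[:,:2]; r=cv2.minAreaRect(q.astype(np.float32)*1000)
        print(lo,hi,len(Q),Q.mean(0).round(4),'rect',[np.round(x,1) for x in r], 'zmax',np.percentile(Q[:,2],95).round(4))
    st=(P[:,0]>.36)&(P[:,0]<.52)&(P[:,1]>-.02)&(P[:,1]<.3)
    S=P[st]
    for lo,hi in((.005,.03),(.05,.17),(.18,.23),(.23,.26),(.265,.3)):
        Q=S[(S[:,2]>lo)&(S[:,2]<hi)]
        if len(Q)<5: continue
        r=cv2.minAreaRect(Q[:,:2].astype(np.float32)*1000)
        print('st',lo,hi,len(Q),Q.mean(0).round(4),'rect',[np.round(x,1) for x in r],'z',np.percentile(Q[:,2],[5,50,95]).round(4))
    img=cv2.cvtColor(p['img'],cv2.COLOR_RGB2BGR)
    if n=='top': cv2.imwrite('pics/topz.png',cv2.resize(img[230:330,160:420],None,fx=3,fy=3,interpolation=cv2.INTER_CUBIC))
    else: cv2.imwrite('pics/scz.png',cv2.resize(img[140:380,270:500],None,fx=2.5,fy=2.5,interpolation=cv2.INTER_CUBIC))
E
```

```text
top basket 1517
0.1 0.145 24 [ 0.4168 -0.283   0.1223] rect [array([ 424. , -283.2]), array([12.3, 71.5]), np.float64(88.6)] zmax 0.1404
0.145 0.175 53 [ 0.4248 -0.2838  0.1638] rect [array([ 423.6, -282.5]), array([10.7, 70.2]), np.float64(88.8)] zmax 0.1711
0.18 0.205 11 [ 0.4082 -0.281   0.1932] rect [array([ 422.8, -280.6]), array([68.7,  9.4]), np.float64(1.5)] zmax 0.2023
0.212 0.25 171 [ 0.4236 -0.2858  0.2311] rect [array([ 423.8, -287. ]), array([15. , 71.8]), np.float64(83.6)] zmax 0.2358
0.055 0.075 1021 [ 0.42   -0.2677  0.0688] rect [array([ 422.1, -285.3]), array([108. , 135.9]), np.float64(83.4)] zmax 0.0739
0.01 0.05 59 [ 0.4166 -0.3335  0.0303] rect [array([ 414.7, -326.7]), array([ 43.9, 141.8]), np.float64(70.7)] zmax 0.0476
st 0.005 0.03 2197 [0.4361 0.1258 0.0121] rect [array([440.1, 140.5]), array([319.1, 159.4]), np.float64(89.9)] z [0.0057 0.0122 0.0184]
st 0.05 0.17 83 [0.4338 0.1998 0.1064] rect [array([435.2, 200.1]), array([14., 25.]), np.float64(53.9)] z [0.0548 0.1039 0.1638]
st 0.18 0.23 242 [0.4431 0.124  0.2175] rect [array([444.9, 147.8]), array([ 29
[... 1048 characters left out ...]
np.float64(83.9)] zmax 0.0487
st 0.005 0.03 3731 [0.4488 0.1291 0.0125] rect [array([449.1, 116. ]), array([284.9, 154.2]), np.float64(85.1)] z [0.0088 0.0123 0.016 ]
st 0.05 0.17 728 [0.4424 0.2072 0.1122] rect [array([441.6, 208.2]), array([17.4, 26.8]), np.float64(49.4)] z [0.0564 0.113  0.1643]
st 0.18 0.23 1193 [0.4499 0.1532 0.2119] rect [array([446. , 145.7]), array([ 32.1, 183.9]), np.float64(6.6)] z [0.1888 0.2146 0.2288]
st 0.23 0.26 833 [0.445  0.1652 0.2379] rect [array([445.5, 158.5]), array([ 34. , 156.7]), np.float64(8.1)] z [0.2306 0.2372 0.2546]
st 0.265 0.3 148 [0.44   0.2057 0.2725] rect [array([438.7, 203.9]), array([21.9, 21.1]), np.float64(9.2)] z [0.2663 0.274  0.2762]
```

View pics/topz.png

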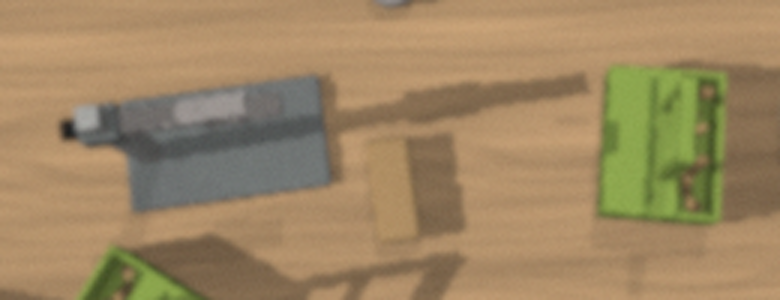

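View pics/scz.png

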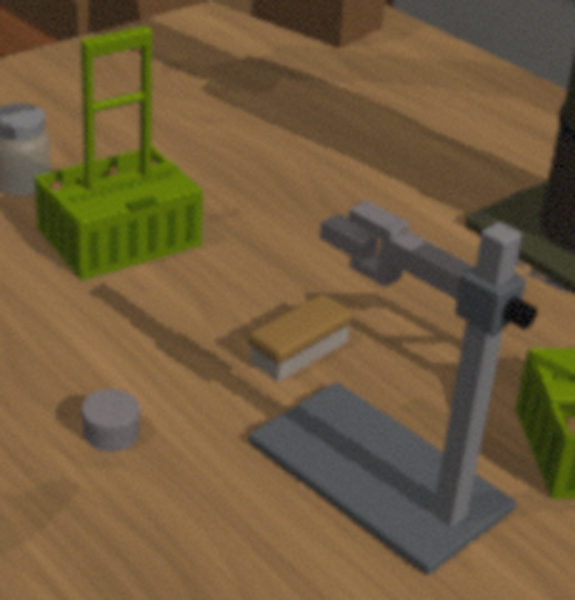

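```bash

python3 - <<'E'
from h import *
for n in('top','scene'):
    d=np.load(n+'_pc.npz');P=d['P'];c=d['c']
    S=P[(P[:,0]>.40)&(P[:,0]<.49)&(P[:,1]>0.0)&(P[:,1]<.3)&(P[:,2]>.18)]
    H=S[(S[:,2]>.2)&(S[:,2]<.26)&(S[:,1]<.185)]
    m=H[:,:2].mean(0);w,V=np.linalg.eigh(np.cov((H[:,:2]-m).T));a=V[:,1]*np.sign(V[1,1])
    print(n,'yaw',np.degrees(np.arctan2(-a[0],a[1])),m)
    T=S[S[:,2]>.268][:,:2]; print('post',(T.min(0)+T.max(0))/2,T.mean(0))
    yaw=np.radians(7.5); ey=np.array([-np.sin(yaw),np.cos(yaw)]);ex=np.array([np.cos(yaw),np.sin(yaw)])
    pc=np.array([.4386,.2043])
    sy=(S[:,:2]-pc)@ey*1000+100; sx=(S[:,:2]-pc)@ex*1000
    for y in range(-65,120,5):
        k=(sy>=y)&(sy<y+5)
        if k.sum()>2: print(y,k.sum(),'x',np.percentile(sx[k],[3,50,97]).round(1),'z',np.percentile(S[k,2]*1000,[5,25,50,75,95]).round(1))
    k=(np.abs(c[:,0]-c[:,2])<40)&(P[:,2]>.007)&(P[:,2]<.018)&(P[:,0]>.36)&(P[:,0]<.52)&(P[:,1]>0.02)&(P[:,1]<.26)
    print('plate',cv2.minAreaRect(P[k][:,:2].astype(np.float32)*1000))
E
```

```text
top yaw 6.015817011170066 [0.44609663 0.11950264]
post [0.43850507 0.20556433] [0.43804281 0.20464294]
-50 17 x [-13.8  -4.    4.7] z [202.  210.9 213.5 216.  219.4]
-45 18 x [-14.1  -6.3   6. ] z [205.1 211.9 213.2 215.9 219.3]
-40 15 x [-12.8  -3.7   4.5] z [208.6 211.7 214.2 215.8 219.6]
-35 17 x [-13.6  -4.9   4.7] z [206.9 214.2 215.4 217.5 219.1]
-30 18 x [-13.2  -3.9   5.5] z [209.5 213.8 215.6 217.5 217.9]
-25 26 x [-13.3  -4.2   5.1] z [208.5 215.8 218.8 237.5 243.2]
-20 23 x [-13.7  -6.4   6.1] z [214.1 234.8 238.8 239.9 243.3]
-15 19 x [-13.3  -8.2   4.9] z [195.5 234.8 237.4 239.6 240.3]
-10 20 x [-12.8  -5.4   5.6] z [205.3 234.9 237.4 240.4 242.5]
-5 20 x [-12.6  -7.1   5.9] z [199.3 234.5 239.6 241.1 242.3]
0 22 x [-12.4  -5.7   6.8] z [192.2 233.6 238.4 240.8 243. ]
5 21 x [-12.7  -7.6   5.4] z [196.4 229.6 238.1 239.  241.4]
10 22 x [-12.5  -7.2   6.7] z [197.2 227.6 236.5 240.  241.7]
15 19 x [-12.2  -5.7   7.5] z [211.3 235.7 237.2 239.5 242.1]
20 18 x [-12.2  -5.1   5.4] z [219.2 229.3 231.5 233.4 235.7]
25 17 x [-11.7  -2.7   7. ] z [221.7 230.7 231.2 233.1 236.1
[... 2905 characters left out ...]
6.1   7.9] z [213.7 223.  229.6 231.8 232.9]
75 28 x [-8.3  6.7  8.5] z [214.7 219.6 227.4 231.8 232.7]
80 23 x [ 0.5 11.7 14.2] z [209.2 215.3 223.7 232.4 239.1]
85 60 x [ 2.7 12.3 14.9] z [206.6 218.  232.7 240.1 261.1]
90 130 x [-7.2  7.8 14.8] z [186.8 213.8 238.1 259.3 275.4]
95 133 x [-7.4  8.2 14.7] z [187.1 215.7 239.7 266.6 275.7]
100 141 x [-4.8  8.3 15. ] z [186.6 212.9 239.6 260.3 275.5]
105 259 x [-10.7   4.   14.7] z [183.7 214.1 245.7 262.  274.8]
110 109 x [-13.1  10.6  15. ] z [207.7 217.6 231.4 238.9 241.2]
115 87 x [-14.1   2.3  13.3] z [209.7 223.1 229.5 234.7 239.5]
plate ((444.0412902832031, 131.48048400878906), (113.844482421875, 197.10772705078125), 5.789877414703369)
```

```bash
cat >> h.py <<'E'
def plan(xyz,yawdeg):
    s=status.observe(); M=R.from_rotvec(s['eef_rot'])
    a=np.radians(yawdeg); T=R.from_matrix(np.array([[np.cos(a),np.sin(a),0],[np.sin(a),-np.cos(a),0],[0,0,-1]]))
    d=M.inv().apply(np.array(xyz)-s['tcp_pos'])*1000
    r=np.degrees((M.inv()*T).as_rotvec())
    x=M.as_matrix()[:,0]
    print('t',round(s['time_s'],2),'tcp',np.round(s['tcp_pos'],4),'yaw',np.degrees(np.arctan2(x[1],x[0])).round(2),'gap',round(s['finger_gap']*1000,1),'F',s['wrist_force'].round(2),'T',s['wrist_torque'].round(3))
    print('shift',d.round(1),'turn',r.round(2),'|',np.linalg.norm(d).round(1)); print('q',np.round(s['joint_positions'],2))
    return s
E
python3 -c "
from h import *
plan([.4248,-.285,.30],-6.3)"
```

```text
t 0.65 tcp [ 0.2439 -0.5755  0.2313] yaw 22.97 gap 85.2 F [-0.27  0.66  0.79] T [ 0.058 -0.022  0.027]
shift [ 279.9 -196.9  -68.7] turn [ 0.   -0.   29.27] | 349.0
q [ 1.2   0.69 -0.19  1.57  0.16  0.9  -0.22]
```

apply_moves(moves=[[[20,-14,-28,0,0,6,85],[50,-35,-45,0,0,12,85],[80,-56,-60,0,0,18,85],[110,-77,-69,0,0,24,85],[140,-98,-69,0,0,29.3,85]]])

```text
time_s: 1.07
tcp_pos: [0.3362, -0.4303, 0.3027]
eef_rot: [3.133, -0.182, 0.006]
wrist_force: [1.1, -0.6, -0.3]
finger_gap: 0.085
```

```bash
python3 -c "
from h import *
plan([.4248,-.285,.30],-6.3)"
```

```text
t 1.07 tcp [ 0.3362 -0.4303  0.3027] yaw -6.66 gap 85.0 F [ 1.11 -0.63 -0.31] T [-0.027 -0.003 -0.049]
shift [  71.2 -154.6    2.5] turn [ 0.18 -0.23 -0.36] | 170.2
q [ 0.86  0.49 -0.05  1.72  0.03  0.92 -0.9 ]
```

apply_moves(moves=[[[15,-33,0,0,0,0,60],[32,-70,1,0,0,0,60],[50,-110,2,0,0,0,60],[66,-143,2,0,0,0,60],[71,-154.6,2,0,0,0,60]]])

```text
time_s: 1.48
tcp_pos: [0.4262, -0.2781, 0.2986]
eef_rot: [-3.134, 0.159, -0.004]
wrist_force: [0.0, 0.5, 0.2]
finger_gap: 0.0602
```

```bash
python3 - <<'E'
from h import *
s=plan([.4248,-.285,.208],-6.3)
p=read_camera('wrist');save(p,'wrist1.png')
P,u,v=pts(p,None,s);c=p['img'][v,u].astype(int)
g=(c[:,1]>c[:,0]*1.15)&(c[:,1]>c[:,2]*2)&(P[:,2]>.21)&(P[:,2]<.25)
Q=P[g];print(len(Q),Q.mean(0),cv2.minAreaRect(Q[:,:2].astype(np.float32)*1000),np.percentile(Q[:,2],[5,50,95]))
E
```

```text
t 1.48 tcp [ 0.4262 -0.2781  0.2986] yaw -5.8 gap 60.2 F [0.05 0.5  0.21] T [-0.056  0.002  0.03 ]
shift [-0.9  7.4 90.5] turn [-0.22 -0.14  0.5 ] | 90.8
q [ 0.54  0.45 -0.07  1.82  0.03  0.87 -1.22]
2356 [ 0.42504423 -0.28734084  0.2299685 ] ((421.55908203125, -287.4756774902344), (14.056353569030762, 71.66813659667969), 83.41740417480469) [0.22821849 0.23040548 0.23154768]
```

View pics/wrist1.png

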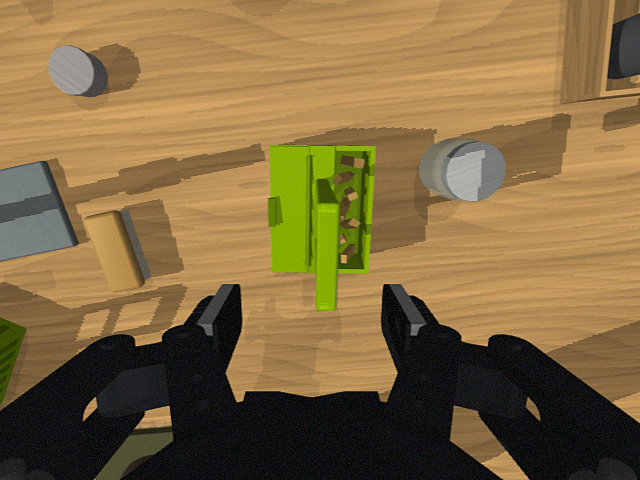

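```bash
python3 - <<'E'
from h import *
p=read_camera('wrist')
s=plan([.424,-.287,.235],-6.5)
p=read_camera('wrist')
P,u,v=pts(p,None,s);c=p['img'][v,u].astype(int)
g=(c[:,1]>c[:,0]*1.15)&(c[:,1]>c[:,2]*2)&(P[:,2]>.21)&(P[:,2]<.25)
Q=P[g];print(len(Q),Q.mean(0),cv2.minAreaRect(Q[:,:2].astype(np.float32)*1000),np.percentile(Q[:,2],[5,50,95]))
E
```

```text
t 1.58 tcp [ 0.4245 -0.2811  0.2985] yaw -5.9 gap 60.5 F [ 1.3  -0.46 -0.79] T [-0.058 -0.056 -0.011]
shift [ 0.1  6.  63.5] turn [-0.09 -0.07  0.6 ] | 63.8
q [ 0.54  0.45 -0.07  1.82  0.04  0.87 -1.22]
2420 [ 0.42486609 -0.28778898  0.23002561] ((421.64349365234375, -287.48126220703125), (13.99063491821289, 71.56932830810547), 83.62151336669922) [0.22873074 0.23040506 0.23148338]
```

apply_moves(moves=[[[0,6,15,0,0,0.5,50],[0,6,40,0,0,0.5,50],[0,6,65,0,0,0.5,50],[0,6,82,0,0,0.5,50],[0,6,90,0,0,0.5,50]]])

```text
time_s: 2.05
tcp_pos: [0.419, -0.2922, 0.2062]
eef_rot: [-3.135, 0.193, 0.006]
wrist_force: [-1.0, -0.1, 1.0]
finger_gap: 0.0503
```

```bash
python3 - <<'E'
from h import *
p=read_camera('wrist')
s=plan([.424,-.287,.208],-6.5)
p=read_camera('wrist');save(p,'wrist2.png')
E
```

```text
t 2.1 tcp [ 0.4191 -0.2918  0.2059] yaw -7.0 gap 49.8 F [-0.11 -0.51 -1.04] T [-0.046  0.006 -0.035]
shift [ 4.3 -5.3 -2.1] turn [-0.04  0.27 -0.5 ] | 7.2
q [ 0.55  0.58 -0.06  1.94  0.05  0.63 -1.23]
```

View pics/wrist2.png

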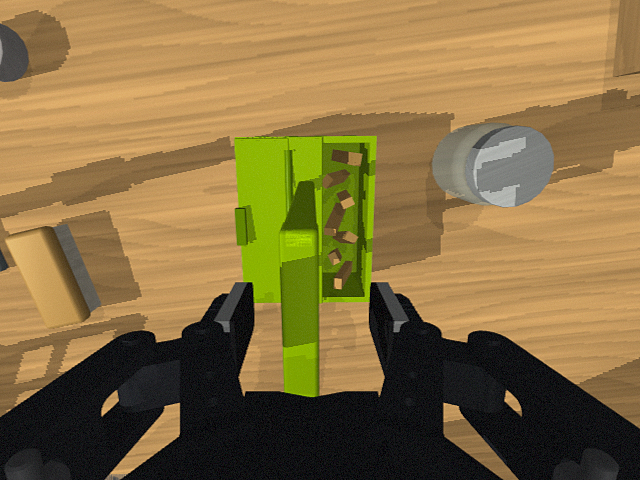

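apply_moves(moves=[[[4,-5,-2,0,0,-0.4,40],[4,-5,-2,0,0,-0.4,30],[4,-5,-2,0,0,-0.4,22],[4,-5,-2,0,0,-0.4,18],[4,-5,-2,0,0,-0.4,18]]], force=50)

```text
time_s: 2.57
tcp_pos: [0.4263, -0.2865, 0.211]
eef_rot: [3.136, -0.176, 0.002]
wrist_force: [0.9, 0.0, 0.7]
finger_gap: 0.0179
```

```bash
python3 - <<'E'
from h import *
s=plan([.424,-.287,.208],-6.5)
p=read_camera('wrist');save(p,'wrist3.png')
E
```

```text
t 2.57 tcp [ 0.4263 -0.2865  0.211 ] yaw -6.43 gap 17.9 F [0.87 0.05 0.69] T [-0.011  0.004 -0.017]
shift [-2.3  0.8  2.9] turn [ 0.04 -0.06  0.07] | 3.8
q [ 0.54  0.57 -0.06  1.93  0.05  0.64 -1.24]
```

View pics/wrist3.png

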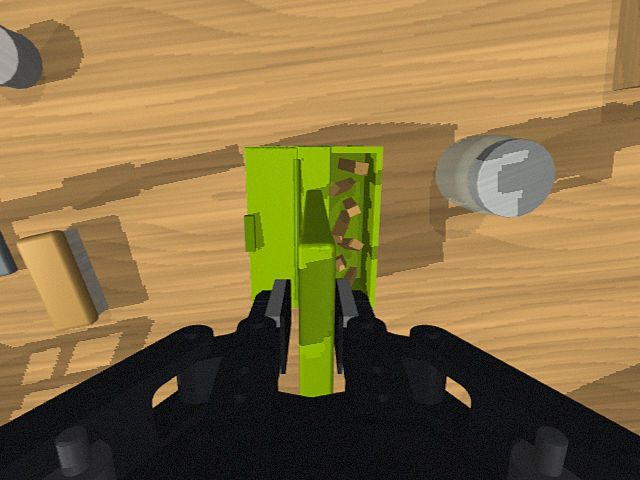

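apply_moves(moves=[[[-1,0,3,0,0,0,18],[-1,0,3,0,0,0,12],[-1,0,3,0,0,0,10],[-1,0,3,0,0,0,10],[-1,0,3,0,0,0,10]]], force=50)

```text
time_s: 3.03
tcp_pos: [0.4247, -0.2861, 0.2071]
eef_rot: [-3.136, 0.177, 0.001]
wrist_force: [-0.4, -1.6, -0.6]
finger_gap: 0.0132
```

```bash
python3 - <<'E'
from h import *
p=read_camera('wrist')
s=plan([.424,-.287,.208],-6.5)
E
```

```text
t 3.08 tcp [ 0.4248 -0.2861  0.2071] yaw -6.44 gap 13.0 F [ 0.1  -0.48 -2.5 ] T [-0.081  0.074 -0.018]
shift [-0.7  1.  -0.9] turn [-0.01  0.04  0.06] | 1.5
q [ 0.54  0.58 -0.06  1.93  0.05  0.63 -1.24]
```

apply_moves(moves=[[[0,0,-4,0,0,0,10],[0,0,-14,0,0,0,10],[0,0,-30,0,0,0,10],[0,0,-46,0,0,0,10],[0,0,-60,0,0,0,10]]])

```text
time_s: 3.5
tcp_pos: [0.4251, -0.2859, 0.2682]
eef_rot: [-3.136, 0.176, 0.0]
wrist_force: [-0.2, 0.7, -2.1]
finger_gap: 0.0131
```

```bash
python3 - <<'E'
from h import *
for n in('wrist','scene'):
    p=read_camera(n);save(p,n+'4.png')
s=plan([.4565,.030,.270],5.9)
E
```

```text
t 3.6 tcp [ 0.4265 -0.2868  0.2693] yaw -6.43 gap 13.1 F [ 0.84 -0.78 -1.94] T [-0.033 -0.182 -0.006]
shift [  -5.7 -318.1   -1.3] turn [  0.13  -0.26 -12.33] | 318.2
q [ 0.54  0.49 -0.06  1.86  0.04  0.79 -1.22]
```

View pics/scene4.png

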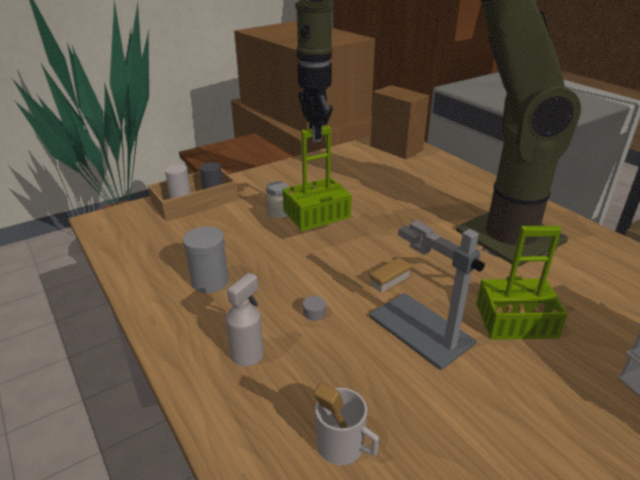

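apply_moves(moves=[[[0,-10,-4,0,0,-1,10],[0,-30,-8,0,0,-2.5,10],[-1,-56,-12,0,0,-4.5,10],[-2,-84,-16,0,0,-6,10],[-2,-112,-17,0,0,-7,10]]])

```text
time_s: 4.02
tcp_pos: [0.4348, -0.1726, 0.2838]
eef_rot: [-3.141, -0.018, 0.003]
wrist_force: [0.5, 0.7, -1.9]
finger_gap: 0.0132
```

apply_moves(moves=[[[-3,-28,-1,0,0,-1,10],[-6,-56,-1,0,0,-2,10],[-10,-84,-1,0,0,-3,10],[-13,-110,-1,0,0,-4,10],[-15,-130,-1,0,0,-5,10]]])

```text
time_s: 4.43
tcp_pos: [0.4176, -0.0416, 0.2845]
eef_rot: [-3.136, -0.16, 0.004]
wrist_force: [-0.4, 0.2, -1.6]
finger_gap: 0.0131
```

```bash
python3 - <<'E'
from h import *
s=plan([.458,.0155,.287],5.9)
E
```

```text
t 4.43 tcp [ 0.4176 -0.0416  0.2845] yaw 5.83 gap 13.1 F [-0.42  0.21 -1.56] T [-0.02  -0.003  0.042]
shift [ 46.  -52.7  -2.5] turn [-0.08  0.15 -0.07] | 70.0
q [ 0.1   0.35 -0.15  2.07  0.07  0.73 -1.57]
```

apply_moves(moves=[[[8,-9,-1,0,0,0,10],[20,-23,-2,0,0,0,10],[33,-38,-2,0,0,0,10],[42,-48,-2,0,0,0,10],[46,-52,-2,0,0,0,10]]])

```text
time_s: 4.85
tcp_pos: [0.4616, 0.0136, 0.2869]
eef_rot: [-3.137, -0.157, -0.001]
wrist_force: [-0.2, -0.1, -2.1]
finger_gap: 0.0133
```

```bash
cat > fit.py <<'E'
from h import *
import sys
yaw=np.radians(5.9); ey=np.array([-np.sin(yaw),np.cos(yaw)]);ex=np.array([np.cos(yaw),np.sin(yaw)]); o=np.array([.4487,.105])
def look(tag):
    s=status.observe()
    for n in('top','scene'):
        p=read_camera(n);save(p,n+tag+'.png')
        P,u,v=pts(p);c=p['img'][v,u].astype(int)
        g=(c[:,1]>c[:,0]*1.15)&(c[:,1]>c[:,2]*2)&(np.linalg.norm(P[:,:2]-s['tcp_pos'][:2],axis=1)<.1)&(P[:,2]>.03)
        Q=P[g]; zmax=np.percentile(Q[:,2],99.5)
        T=Q[Q[:,2]>zmax-.012]; q=T[:,:2]-o
        print(n,'rung n',len(T),'top z',zmax.round(4),'stand x,y',(np.array([q@ex,q@ey]).mean(1)*1000).round(1),'rect',[np.round(x,1) for x in cv2.minAreaRect(T[:,:2].astype(np.float32)*1000)])
        tz=zmax
        B=Q[np.abs(Q[:,2]-(tz-.072))<.008]; q=B[:,:2]-o
        if len(B)>3: print('  bar',len(B),(np.array([q@ex,q@ey]).mean(1)*1000).round(1),np.percentile(B[:,2],[5,50,95]).round(4))
    q=s['tcp_pos'][:2]-o; print('tcp stand', (np.array([q@ex,q@ey])*1000).round(1), s['tcp_pos'][2].round(4))
    return s
E
python3 - <<'E'
from fit import *
look('5')
q=o+ey*-.038
s=plan([q[0],q[1],.285],5.9)
E
```

```text
top rung n 1 top z 0.2234 stand x,y [  16.1 -149.4] rect [array([480. , -41.9]), array([0., 0.]), np.float64(0.0)]
  bar 56 [ -21.1 -143.7] [0.1441 0.1478 0.1514]
scene rung n 145 top z 0.3131 stand x,y [ 16. -90.] rect [array([470.7,  33.2]), array([63.7, 73.3]), np.float64(73.4)]
  bar 130 [  3.6 -90.7] [0.2354 0.2431 0.2474]
tcp stand [  3.4 -92.3] 0.2869
t 4.95 tcp [0.4605 0.0119 0.2869] yaw 5.64 gap 13.0 F [-0.23  0.04 -2.54] T [-0.133  0.028  0.061]
shift [ -2.4 -55.8   1.9] turn [-0.    0.03 -0.26] | 55.9
q [-0.02  0.4  -0.15  1.97  0.08  0.78 -1.69]
```

View pics/scene5.png

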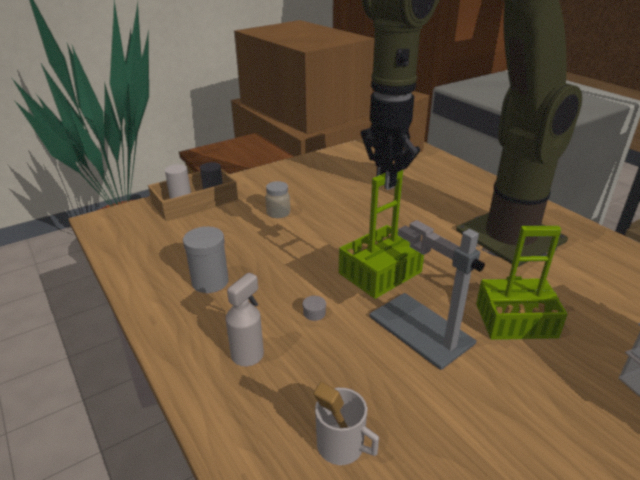

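apply_moves(moves=[[[0,-8,0,0,0,0,10],[-1,-22,1,0,0,0,10],[-2,-38,1,0,0,0,10],[-2,-50,1,0,0,0,10],[-2.4,-55,1,0,0,0,10]]])

```text
time_s: 5.37
tcp_pos: [0.4514, 0.0672, 0.2862]
eef_rot: [-3.137, -0.154, 0.001]
wrist_force: [-0.4, 0.0, -1.9]
finger_gap: 0.0131
```

```bash
python3 - <<'E'
from fit import *
look('6')
q=o+ey*-.038
s=plan([q[0],q[1],.270],5.9)
im=cv2.imread('pics/scene6.png')[140:330,330:500];cv2.imwrite('pics/s6z.png',cv2.resize(im,None,fx=3,fy=3,interpolation=cv2.INTER_CUBIC))
E
```

```text
top rung n 128 top z 0.1538 stand x,y [-10.1 -80.3] rect [array([451. ,  35.7]), array([134.8,  48.2]), np.float64(5.8)]
  bar 103 [ -0.1 -66.8] [0.0798 0.0854 0.0889]
scene rung n 151 top z 0.3121 stand x,y [ 14.8 -35.9] rect [array([457.6,  66.4]), array([75.2, 71.6]), np.float64(21.4)]
  bar 139 [  0.  -36.1] [0.2336 0.2425 0.2461]
tcp stand [ -1.2 -37.9] 0.2862
t 5.47 tcp [0.4518 0.0661 0.2863] yaw 5.62 gap 13.2 F [ 0.74 -0.42 -2.79] T [-0.098 -0.031 -0.035]
shift [ 1.  -1.  16.3] turn [ 0.01  0.03 -0.28] | 16.3
q [-0.14  0.39 -0.15  1.98  0.08  0.78 -1.81]
```

View pics/s6z.png

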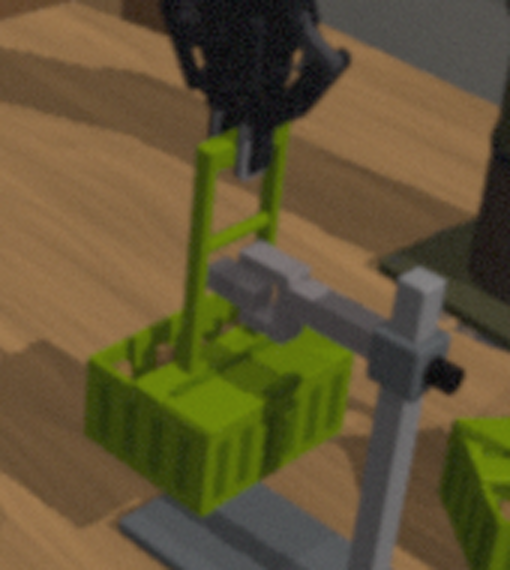

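apply_moves(moves=[[[0,0,3,0,0,0,10],[1,-1,6,0,0,0,10],[1,-1,8,0,0,0,10],[1,-1,10,0,0,0,10],[1,-1,11,0,0,0,10]]])

```text
time_s: 5.88
tcp_pos: [0.4531, 0.0665, 0.2748]
eef_rot: [3.138, 0.151, -0.001]
wrist_force: [-0.1, -0.1, -3.2]
finger_gap: 0.0132
```

```bash
cat > F.py <<'E'
from fit import *
Fs=[];Ps=[];Ts=[]
import sys
for i in range(int(sys.argv[1]) if len(sys.argv)>1 else 3):
    read_camera('wrist'); s=status.observe(); Fs.append(s['wrist_force']);Ps.append(s['tcp_pos']);Ts.append(s['wrist_torque'])
F=np.mean(Fs,0);p=np.mean(Ps,0);q=p[:2]-o
print('t',round(s['time_s'],2),'stand xy',(np.array([q@ex,q@ey])*1000).round(1),'z',(p[2]*1000).round(2),'F stand',np.array([F[:2]@ex,F[:2]@ey,F[2]]).round(2),'T',np.mean(Ts,0).round(3),'gap',s['finger_gap'])
E
python3 F.py
```

```text
t 6.03 stand xy [  0.5 -38.5] z 274.99 F stand [-0.66  0.71 -2.77] T [ 0.035  0.011 -0.004] gap 0.013159156885798436
```

apply_moves(moves=[[[0,0,1,0,0,0,10],[0,0,2,0,0,0,10],[0,0,3,0,0,0,10],[0,0,4,0,0,0,10],[0,0,4,0,0,0,10]]])

```text
time_s: 6.45
tcp_pos: [0.4532, 0.067, 0.2711]
eef_rot: [3.138, 0.153, -0.0]
wrist_force: [-0.5, -0.3, -2.0]
finger_gap: 0.0129
```

```bash
python3 F.py
```

```text
t 6.6 stand xy [  0.6 -38.2] z 271.24 F stand [ 0.14 -0.15 -2.39] T [ 0.025 -0.007 -0.002] gap 0.013140050629733965
```

apply_moves(moves=[[[0,0,0.5,0,0,0,10],[0,0,1,0,0,0,10],[0,0,1.5,0,0,0,10],[0,0,2,0,0,0,10],[0,0,2,0,0,0,10]]])

```text
time_s: 7.02
tcp_pos: [0.4532, 0.067, 0.2692]
eef_rot: [3.138, 0.153, -0.0]
wrist_force: [0.9, 0.3, -2.6]
finger_gap: 0.0132
```

```bash
python3 F.py
```

```text
t 7.17 stand xy [  0.6 -38.2] z 269.25 F stand [-0.17 -0.29 -2.1 ] T [-0.002 -0.019  0.005] gap 0.013159027748637302
```

apply_moves(moves=[[[0,0,0.5,0,0,0,10],[0,0,1,0,0,0,10],[0,0,1,0,0,0,10]]])

```text
time_s: 7.42
tcp_pos: [0.4532, 0.067, 0.2682]
eef_rot: [3.138, 0.153, -0.0]
wrist_force: [0.9, 1.2, -2.7]
finger_gap: 0.0132
```

```bash
python3 F.py
```

```text
t 7.57 stand xy [  0.6 -38.3] z 268.24 F stand [ 0.11 -0.48 -2.21] T [-0.025  0.026 -0.008] gap 0.013164751299519151
```

apply_moves(moves=[[[0,0,0.5,0,0,0,10],[0,0,1,0,0,0,10],[0,0,1,0,0,0,10]]])

```text
time_s: 7.82
tcp_pos: [0.4532, 0.067, 0.2672]
eef_rot: [3.138, 0.153, -0.0]
wrist_force: [-0.2, 0.4, -2.7]
finger_gap: 0.0133
```

```bash
python3 F.py
```

```text
t 7.97 stand xy [  0.6 -38.3] z 267.24 F stand [ 0.   -0.03 -2.12] T [-0.016  0.017  0.015] gap 0.013281165833266715
```

apply_moves(moves=[[[0,0,0.5,0,0,0,10],[0,0,1,0,0,0,10],[0,0,1,0,0,0,10]]])

```text
time_s: 8.22
tcp_pos: [0.4533, 0.067, 0.2663]
eef_rot: [3.138, 0.153, 0.0]
wrist_force: [0.3, -0.4, -1.2]
finger_gap: 0.0129
```

```bash
python3 F.py
```

```text
t 8.37 stand xy [  0.7 -38.2] z 266.35 F stand [-0.43 -0.04 -1.49] T [ 0.008  0.02  -0.015] gap 0.013110749584166588
```

apply_moves(moves=[[[0,0,0.3,0,0,0,10],[0,0,0.6,0,0,0,10],[0,0,0.6,0,0,0,10]]])

```text
time_s: 8.62
tcp_pos: [0.4535, 0.0671, 0.2662]
eef_rot: [-3.138, -0.152, -0.001]
wrist_force: [-0.9, 0.6, 4.1]
finger_gap: 0.0131
```

```bash
python3 F.py 4
```

```text
t 8.82 stand xy [  0.9 -38.2] z 266.21 F stand [-1.16 -0.21  4.99] T [-0.075  0.343  0.031] gap 0.012754954317393444
```

apply_moves(moves=[[[0,0,-1,0,0,0,10],[0,0,-2.3,0,0,0,10],[0,0,-2.3,0,0,0,10],[0,0,-2.3,0,0,0,10]]])

```text
time_s: 9.15
tcp_pos: [0.4532, 0.067, 0.2678]
eef_rot: [3.138, 0.152, -0.001]
wrist_force: [0.8, -0.8, -1.6]
finger_gap: 0.0131
```

```bash
python3 F.py; python3 - <<'E'
from fit import *
q=o
plan([q[0],q[1],.268],5.9)
E
```

```text
t 9.3 stand xy [  0.5 -38.3] z 267.76 F stand [-0.45 -0.04 -2.48] T [0.001 0.005 0.023] gap 0.013095985128072278
t 9.3 tcp [0.4532 0.067  0.2678] yaw 5.56 gap 13.1 F [-0.43  0.06 -2.5 ] T [0.015 0.037 0.063]
shift [ -0.8 -38.3  -0.2] turn [ 0.01  0.02 -0.34] | 38.3
q [-0.14  0.42 -0.15  2.    0.09  0.73 -1.82]
```

apply_moves(moves=[[[0,-4,-0.2,0,0,0,10],[0,-9,-0.2,0,0,0,10],[0,-14,-0.2,0,0,-0.2,10],[-0.5,-18,-0.2,0,0,-0.3,10],[-0.5,-20,-0.2,0,0,-0.3,10]]])

```text
time_s: 9.72
tcp_pos: [0.4506, 0.0881, 0.2682]
eef_rot: [-3.137, -0.163, 0.0]
wrist_force: [0.2, 1.0, -1.8]
finger_gap: 0.0132
```

```bash
python3 F.py
```

```text
t 9.87 stand xy [  0.2 -17.5] z 268.2 F stand [-0.06 -0.26 -2.82] T [ 0.025 -0.028  0.011] gap 0.013040646743595109
```

apply_moves(moves=[[[0,-3,0.2,0,0,0,10],[0,-7,0.2,0,0,0,10],[0,-11,0.2,0,0,0,10],[0,-14,0.2,0,0,0,10],[0,-15,0.2,0,0,0,10]]])

```text
time_s: 10.28
tcp_pos: [0.4493, 0.1027, 0.268]
eef_rot: [-3.137, -0.162, -0.0]
wrist_force: [0.3, 0.0, -3.3]
finger_gap: 0.013
```

```bash
python3 F.py;python3 - <<'E'
from fit import *
look('7')
im=cv2.imread('pics/scene7.png')[140:330,330:500];cv2.imwrite('pics/s7z.png',cv2.resize(im,None,fx=3,fy=3,interpolation=cv2.INTER_CUBIC))
E
```

```text
t 10.43 stand xy [ 0.3 -2.8] z 267.99 F stand [ 0.09 -0.19 -2.77] T [ 0.007 -0.028  0.007] gap 0.013095355250408051
top rung n 2 top z 0.2352 stand x,y [ 12.  -41.1] rect [array([464.9,  65.3]), array([1.7, 0. ]), np.float64(116.6)]
scene rung n 143 top z 0.2938 stand x,y [17.4 -1.2] rect [array([457.8, 116. ]), array([51.9, 80.7]), np.float64(76.9)]
  bar 85 [19.4 -2.3] [0.2155 0.2238 0.2287]
tcp stand [ 0.3 -3.2] 0.268
```

View pics/s7z.png

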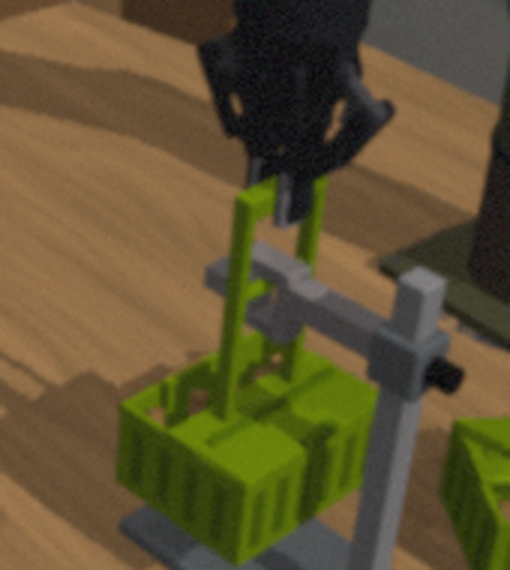

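The bar is inside the mouth under the upper jaw, at about (260,290) in the crop. Next I'll feel gently for the back wall.

apply_moves(moves=[[[0,-1,0,0,0,0,10],[0,-2,0,0,0,0,10],[0,-3,0,0,0,0,10],[0,-3,0,0,0,0,10]]])

```text
time_s: 10.87
tcp_pos: [0.449, 0.1051, 0.268]
eef_rot: [-3.137, -0.161, -0.0]
wrist_force: [1.3, 0.1, -2.5]
finger_gap: 0.0133
```

```bash
python3 F.py
```

```text
t 11.02 stand xy [ 0.3 -0.2] z 267.99 F stand [ 0.64 -0.1  -1.98] T [ 0.024 -0.002 -0.012] gap 0.013267669909691127
```

apply_moves(moves=[[[0,-0.7,0,0,0,0,10],[0,-1.4,0,0,0,0,10],[0,-1.4,0,0,0,0,10]]])

```text
time_s: 11.27
tcp_pos: [0.4489, 0.1064, 0.268]
eef_rot: [-3.137, -0.161, -0.0]
wrist_force: [0.7, -0.0, -2.8]
finger_gap: 0.0135
```

```bash
python3 F.py
```

```text
t 11.42 stand xy [0.3 1.2] z 267.97 F stand [ 0.03 -0.46 -2.39] T [-0.014 -0.012 -0.015] gap 0.01305909009229346
```

apply_moves(moves=[[[0,-0.7,0,0,0,0,10],[0,-1.4,0,0,0,0,10],[0,-1.4,0,0,0,0,10]]])

```text
time_s: 11.67
tcp_pos: [0.4487, 0.1078, 0.268]
eef_rot: [-3.137, -0.161, -0.0]
wrist_force: [-0.4, 0.2, -1.1]
finger_gap: 0.0128
```

```bash
python3 F.py
```

```text
t 11.82 stand xy [0.3 2.6] z 267.99 F stand [ 0.21  0.59 -2.65] T [-0.036 -0.005  0.036] gap 0.012956043080413454
```

apply_moves(moves=[[[0,-0.7,0,0,0,0,10],[0,-1.2,0,0,0,0,10],[0,-1.2,0,0,0,0,10]]])

```text
time_s: 12.07
tcp_pos: [0.4486, 0.109, 0.268]
eef_rot: [-3.137, -0.161, -0.0]
wrist_force: [-0.8, -0.2, -1.7]
finger_gap: 0.0132
```

```bash
python3 F.py
```

```text
t 12.22 stand xy [0.3 3.8] z 267.98 F stand [ 0.27  0.02 -2.54] T [-0.003 -0.012  0.027] gap 0.012865764073736198
```

apply_moves(moves=[[[0,-0.6,0,0,0,0,10],[0,-1,0,0,0,0,10],[0,-1,0,0,0,0,10]]])

```text
time_s: 12.47
tcp_pos: [0.4485, 0.1093, 0.268]
eef_rot: [3.137, 0.16, -0.0]
wrist_force: [0.5, -1.7, -2.2]
finger_gap: 0.0131
```

```bash
python3 F.py
```

```text
t 12.62 stand xy [0.3 4.3] z 267.98 F stand [ 0.09 -1.49 -1.95] T [-0.456 -0.092 -0.007] gap 0.013172781469925808
```

apply_moves(moves=[[[0,2,0,0,0,0,10],[0,3.6,0,0,0,0,10],[0,3.6,0,0,0,0,10]]])

```text
time_s: 12.87
tcp_pos: [0.4489, 0.106, 0.268]
eef_rot: [-3.137, -0.16, -0.0]
wrist_force: [-1.1, 0.3, -2.6]
finger_gap: 0.0134
```

```bash
python3 F.py
```

```text
t 13.02 stand xy [0.3 1.3] z 267.98 F stand [ 0.46 -0.35 -2.4 ] T [-0.005 -0.025 -0.04 ] gap 0.01327288235470418
```

Now lower slowly: 6 mm, then check.

apply_moves(moves=[[[0,0.2,1,0,0,0,10],[0,0.2,2.5,0,0,0,10],[0,0.2,4,0,0,0,10],[0,0.2,5.5,0,0,0,10],[0,0.2,6,0,0,0,10]]])

```text
time_s: 13.43
tcp_pos: [0.4487, 0.106, 0.2617]
eef_rot: [3.137, 0.161, -0.001]
wrist_force: [0.3, 0.6, -1.1]
finger_gap: 0.013
```

```bash
python3 F.py
```

```text
t 13.58 stand xy [0.2 1. ] z 261.8 F stand [-0.03 -0.34 -2.66] T [-0.003  0.008  0.006] gap 0.01296928684366911
```

apply_moves(moves=[[[0,0,2,0,0,0,10],[0,0,4,0,0,0,10],[0,0,6,0,0,0,10],[0,0,8,0,0,0,10],[0,0,9,0,0,0,10]]])

```text
time_s: 14.0
tcp_pos: [0.4487, 0.1059, 0.2526]
eef_rot: [3.137, 0.161, -0.001]
wrist_force: [-0.1, -0.1, -3.8]
finger_gap: 0.0131
```

```bash
python3 F.py
```

```text
t 14.15 stand xy [0.1 0.9] z 252.7 F stand [-0.17  0.17 -2.16] T [ 0.012 -0.019 -0.008] gap 0.012985762663294044
```

apply_moves(moves=[[[0,0,0.5,0,0,0,10],[0,0,1,0,0,0,10],[0,0,1.5,0,0,0,10],[0,0,1.8,0,0,0,10],[0,0,1.8,0,0,0,10]]])

```text
time_s: 14.57
tcp_pos: [0.4489, 0.106, 0.2511]
eef_rot: [3.137, 0.161, -0.0]
wrist_force: [0.8, -0.2, -2.3]
finger_gap: 0.0133
```

```bash
python3 F.py
```

```text
t 14.72 stand xy [0.3 1. ] z 251.19 F stand [ 0.14  0.06 -2.51] T [ 0.025 -0.049 -0.006] gap 0.013143036955555782
```

apply_moves(moves=[[[0,0,0.4,0,0,0,10],[0,0,0.8,0,0,0,10],[0,0,0.8,0,0,0,10]]])

```text
time_s: 14.97
tcp_pos: [0.4489, 0.106, 0.2504]
eef_rot: [3.137, 0.161, 0.0]
wrist_force: [0.3, 0.1, -1.1]
finger_gap: 0.0132
```

```bash
python3 F.py
```

```text
t 15.12 stand xy [0.3 1. ] z 250.38 F stand [ 0.02 -0.23 -2.26] T [ 0.008 -0.011  0.017] gap 0.013231728273135335
```

apply_moves(moves=[[[0,0,0.2,0,0,0,10],[0,0,0.4,0,0,0,10],[0,0,0.4,0,0,0,10]]])

```text
time_s: 15.37
tcp_pos: [0.449, 0.106, 0.2503]
eef_rot: [-3.137, -0.161, -0.001]
wrist_force: [0.3, -0.5, 1.9]
finger_gap: 0.0132
```

```bash
python3 F.py
```

```text
t 15.52 stand xy [0.4 1. ] z 250.27 F stand [-0.81 -0.47  3.09] T [-0.095  0.184 -0.007] gap 0.01311068271871915
```

apply_moves(moves=[[[0,0,-0.2,0,0,0,10],[0,0,-0.2,0,0,0,13],[0,0,-0.2,0,0,0,15],[0,0,-0.2,0,0,0,17],[0,0,-0.2,0,0,0,19]]], force=20)

```text
time_s: 15.93
tcp_pos: [0.4489, 0.106, 0.2501]
eef_rot: [3.137, 0.161, -0.0]
wrist_force: [0.4, 0.7, 0.8]
finger_gap: 0.0187
```

```bash
python3 F.py 2
```

```text
t 16.03 stand xy [0.3 1. ] z 250.08 F stand [ 0.31 -0.36 -0.  ] T [ 0.028 -0.028 -0.006] gap 0.01897974387703826
```

apply_moves(moves=[[[0,0,0,0,0,0,23],[0,0,0,0,0,0,27],[0,0,0,0,0,0,31],[0,0,0,0,0,0,36],[0,0,0,0,0,0,36]]])

```text
time_s: 16.45
tcp_pos: [0.4489, 0.106, 0.2502]
eef_rot: [3.137, 0.161, 0.0]
wrist_force: [-0.3, -0.6, 1.2]
finger_gap: 0.0361
```

```bash
python3 F.py;python3 - <<'E'
from fit import *
look('8')
im=cv2.imread('pics/scene8.png')[140:330,330:500];cv2.imwrite('pics/s8z.png',cv2.resize(im,None,fx=3,fy=3,interpolation=cv2.INTER_CUBIC))
save(read_camera('wrist'),'wrist8.png')
E
```

```text
t 16.6 stand xy [0.3 1. ] z 250.18 F stand [ 0.24 -0.11 -0.45] T [0.011 0.007 0.016] gap 0.035592749409618506
top rung n 176 top z 0.1192 stand x,y [-21.1 -31. ] rect [array([448.6,  75.9]), array([134.7,  51.6]), np.float64(5.9)]
  bar 79 [-20.7 -23.6] [0.0444 0.0486 0.0532]
scene rung n 187 top z 0.2768 stand x,y [16.4  3.2] rect [array([464.3, 119.2]), array([68.5, 44.8]), np.float64(71.8)]
  bar 80 [21.3  1.6] [0.1983 0.2065 0.2107]
tcp stand [0.3 1. ] 0.2502
```

View pics/s8z.png

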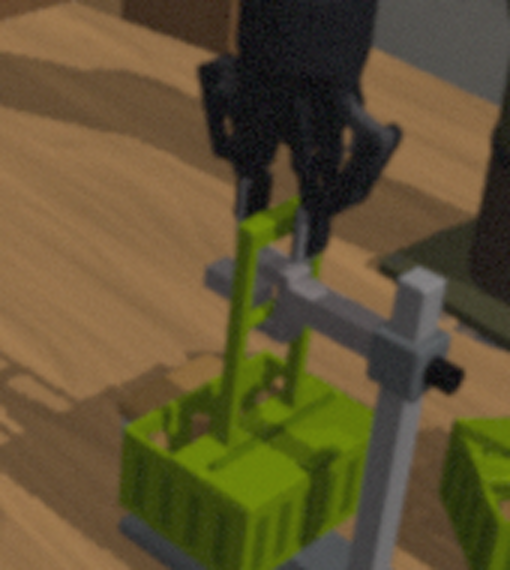

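View pics/wrist8.png

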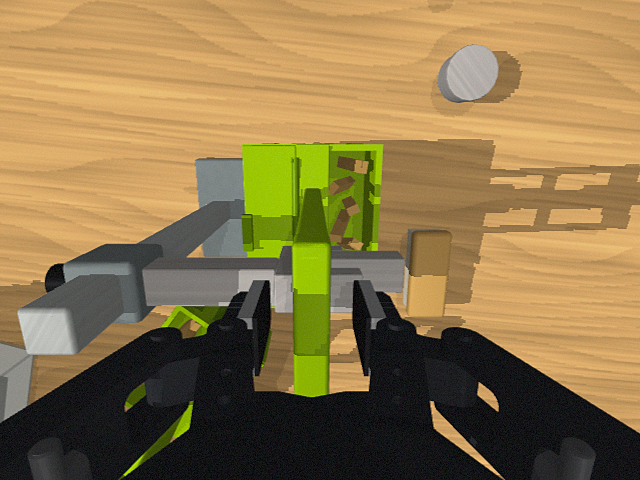

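The basket hangs with the rung at column 311, and the fingers are clear on both sides, at about 258 and 368. Next I'll retreat straight up.

apply_moves(moves=[[[0,0,-5,0,0,0,36],[0,0,-15,0,0,0,36],[0,0,-35,0,0,0,36],[0,0,-60,0,0,0,36],[0,0,-85,0,0,0,36]]])

```text
time_s: 17.17
tcp_pos: [0.4484, 0.1058, 0.3363]
eef_rot: [3.137, 0.161, -0.002]
wrist_force: [1.1, 0.1, -0.3]
finger_gap: 0.0358
```

apply_moves(moves=[[[0,0,-15,0,0,0,36],[0,0,-30,0,0,0,36],[0,0,-35,0,0,0,36],[0,0,-35,0,0,0,36],[0,0,-35,0,0,0,36]]])

```text
time_s: 17.58
tcp_pos: [0.4486, 0.1059, 0.3698]
eef_rot: [3.137, 0.161, -0.001]
wrist_force: [0.4, 0.9, -1.2]
finger_gap: 0.0362
```

```bash
cat > chk.py <<'E'
from h import *
import sys
tag=sys.argv[1]
for k in range(2):
    for n in('scene','top'):
        p=read_camera(n);save(p,n+tag+'.png')
        P,u,v=pts(p);c=p['img'][v,u].astype(int)
        g=(c[:,1]>c[:,0]*1.15)&(c[:,1]>c[:,2]*2)&(np.linalg.norm(P[:,:2]-[.4487,.105],axis=1)<.11)&(P[:,2]>.025)
        Q=P[g];Rg=Q[Q[:,2]>.255];L=Q[(Q[:,2]>.10)&(Q[:,2]<.125)]
        # lid plane
        print(n,p['shot'],len(Q),'rung',Rg.mean(0).round(4) if len(Rg) else None,'lid z',np.percentile(L[:,2],[10,50,90]).round(4),np.linalg.lstsq(np.c_[L[:,:2]-L[:,:2].mean(0),np.ones(len(L))],L[:,2],rcond=None)[0].round(3))
    
s=status.observe();print(s['time_s'],s['tcp_pos'],s['wrist_force'])
im=cv2.imread(f'pics/scene{tag}.png')[140:350,330:500];cv2.imwrite(f'pics/s{tag}z.png',cv2.resize(im,None,fx=2.8,fy=2.8,interpolation=cv2.INTER_CUBIC))
E
python3 chk.py 9
```

```text
scene 94 4777 rung [0.4516 0.1085 0.2716] lid z [0.1046 0.1125 0.1151] [-0.022  0.027  0.111]
top 95 593 rung [0.4378 0.1021 0.2847] lid z [0.1075 0.112  0.1168] [-0.002  0.059  0.112]
scene 96 4762 rung [0.4507 0.1084 0.2704] lid z [0.1045 0.1125 0.1151] [-0.022  0.028  0.111]
top 97 582 rung [0.4387 0.102  0.2864] lid z [0.1073 0.1118 0.1165] [0.003 0.075 0.112]
17.7833 [0.44832967 0.10581216 0.36925332] [ 0.2510848   0.75359048 -0.24197076]
```

View pics/s9z.png

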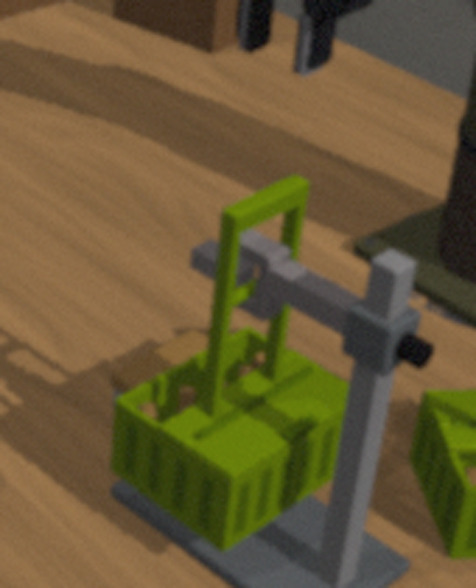

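View pics/scene9.png

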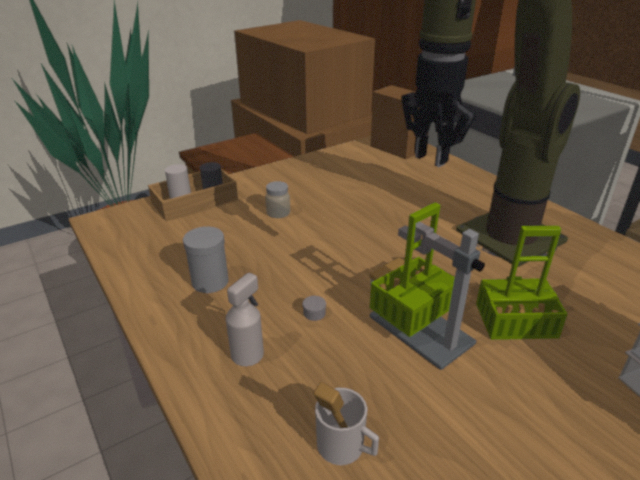

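It's hanging at (415,270) and the gripper is well clear. I'll let it settle and check that it's still.

apply_moves(moves=[[[0,0,0,0,0,0,36],[0,0,0,0,0,0,36],[0,0,0,0,0,0,36],[0,0,0,0,0,0,36],[0,0,0,0,0,0,36]]])

```text
time_s: 18.2
tcp_pos: [0.4489, 0.106, 0.3701]
eef_rot: [3.137, 0.161, -0.0]
wrist_force: [0.3, 0.7, 0.0]
finger_gap: 0.036
```

```bash
python3 chk.py 10; python3 - <<'E'
from h import *
for i in range(20): read_camera('top')
E
python3 chk.py 11; python3 - <<'E'
import cv2,numpy as np
a=cv2.imread('pics/scene9.png').astype(int)
for t in('10','11'):
    b=cv2.imread(f'pics/scene{t}.png').astype(int); d=np.abs(a-b).max(2)[200:340,360:460]; print((d>40).sum())
    a=b
E
```

```text
scene 98 4755 rung [0.451  0.1087 0.2712] lid z [0.1043 0.1125 0.1153] [-0.021  0.031  0.111]
top 99 605 rung [0.4396 0.1027 0.2796] lid z [0.1064 0.1121 0.1164] [0.008 0.084 0.112]
scene 100 4772 rung [0.4515 0.1087 0.2712] lid z [0.1042 0.1125 0.1153] [-0.023  0.029  0.111]
top 101 601 rung [0.4376 0.1018 0.2886] lid z [0.1067 0.1117 0.1164] [-0.001  0.09   0.112]
18.4 [0.44888116 0.10599838 0.37019016] [-0.19318398 -0.39303694  0.71353424]
scene 122 4765 rung [0.4512 0.1086 0.2715] lid z [0.1046 0.1125 0.1151] [-0.021  0.028  0.111]
top 123 611 rung [0.4387 0.1028 0.282 ] lid z [0.1063 0.1119 0.1168] [-0.008  0.074  0.112]
scene 124 4766 rung [0.4509 0.1086 0.2706] lid z [0.1043 0.1125 0.1149] [-0.022  0.03   0.111]
top 125 608 rung [0.4386 0.102  0.2849] lid z [0.1067 0.1119 0.1169] [-0.001  0.082  0.112]
19.6 [0.44888551 0.10598565 0.37019192] [ 1.09814754 -0.27251159 -0.61279558]
0
0
```

View pics/s11z.png

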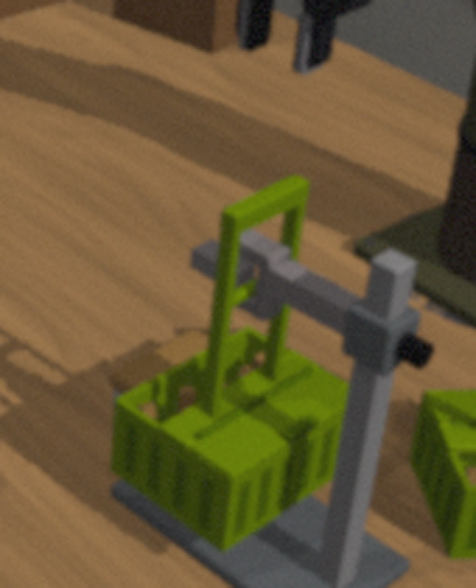

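Nothing has moved for over 1 s, so I'm handing the job in.

```bash
python3 -c "
from rig import workorder
print(workorder.sign_off())"
```

```text
the job is handed in; nothing more can be done
None
```

I hung the right-most basket on the hook and handed the job in at about 19.6 s of the 64 s allowed.

**How it went:**
- **Hook height:** I felt for it by lowering the bar onto the lower jaw's top, with about 7 N of contact. The hook sits about 2 mm below its middle setting.
- **Insertion:** I took the bar in through the mouth with no contact on the jaws. I then touched the back wall with about 1.5 N, backed off to the middle of the throat and lowered. The bar met the floor at the height I expected, with about 5 N of contact.
- **Release:** I opened the gripper and went straight up, leaving it about 120 mm above where it let go.

**Last checks:**
- **Stillness:** the camera pictures showed no movement of the basket for about 1.8 s.
- **Clearance:** the underside is about 43 mm above the shelf and clear of the base plate. In the scene view the other things were where they started.
- **Level:** the scene camera's fit to the basket's lid gives a slope of about 1–2°. The top camera's fit gave 4–5°, but from few points partly hidden by the arm, so I gave it less weight. The close-up looks level.

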